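# Portion two chocolate balls and free the weighing dish from the scale

## Robot

A 6-joint arm with a two-finger parallel gripper is mounted at the origin on a cart in front of the work surface, level with it; the furniture and walls round the work are solid. World frame = base frame: x ahead of the robot, y to its left, z up, the work surface at z = 0. Lengths are in m, angles in rad, forces in N, time in s.
With the tool pointing down it reaches from about 0.35 to 1 m from the base axis. Payload 7.1 kg.
Tool frame: the origin (TCP) lies at the very end of the fingers, on their centre line; the grasp point (between the pads) lies env.grip_depth behind it (env.grip_depth is the distance from the TCP to the grasp point, in m); z points along the fingers, y is the line along which they close (so a half turn about z gives the same grasp; the last joint's range is limited). The gripper opens to 85 mm and grips with 20 to 120 N. Pads are 22 mm wide; open, the fingers measure 114 mm over their backs; the gripper's body (76 mm by 85 mm) begins 54 mm behind the grasp point. The pads swing forward as they close: fully open they stand 13 mm farther back than shut.
Start: joints at [1.248, 0.423, 1.63, -0, 1.089, -0.019], TCP at [0.187, 0.596, 0.231] pointing down, gripper open.
Joint ranges: [-3, 3], [-0.9, 2.11], [0.09, 2.58], [-1.31, 4.45], [0.11, 2.69], [-2.54, 2.54]. Speed limits (rad/s): [2.39, 2.39, 3.01, 3.14, 3.14, 3.14].

## Interface

Orientations are given as a 3x3 rotation matrix whose columns are the frame's x, y, z axes.
In Python, from cell import status, get_image, workorder, env gives the robot as it stands.
- The arm moves only by the tool move_arm, never from a script. Its argument "motion" is a list of rows, each an object of numbers: "tx", "ty", "tz": the shift along the tool's x, y, z in m; "rx", "ry", "rz": the turn, a rotation vector about the tool's x, y, z in rad; "gripper": the finger opening in m, from 0 to 0.0854. A call has 1 to 8 rows; each row is the pose to reach, as a shift and turn from the pose commanded when the call began, along the tool's axes at that moment; what a row does not reach only later rows make up. A row lasts 1/10 s, in which the tool goes at most 50 mm and 8.59 degrees, less where a joint would pass 70% of its speed; a pose out of reach is approached as far as the arm can. A call with a gripper value outside its range is refused whole. The fingers move at their own pace and stop on an object; "squeeze" is the grip in N (left out, the last holds). Time passes only in rows, so rows that repeat a pose let the fingers close. It gives the time, the measured TCP pose, the force, the opening and the grip force at its end, in the units of the state.
- status.sense(): the state, without advancing time (a new reading comes with each control period).
- get_image(name): name is "side" or "top" or "wrist"; returns a dict with "color" (400x640x3 uint8, red, green, blue), "mtx" (3x3 intrinsics, pixels), "extrinsics" (4x4, takes a point from camera to world coordinates). Camera axes: x right, y down, z forward; pixel columns grow to the right and rows downward; lengths in m; the calibration is good to about 2 mm. A picture is of the moment at which its call begins. There is no depth.
- workorder.close_job(): hands the job in; it is judged then, once.
The state is a dict: "time": time; "joint_positions": joint angles; "joint_velocities": joint speeds; "tau": joint torques, N m; "tcp_pos": TCP position; "eef_rot": TCP orientation; "ft_force": force on the tool from outside, world axes, zero at the start; "wrist_torque": the same for the moment, N m; "gripper_width": opening from 0.0 (shut) to 1.0 (fully open); "gripper_force": force on a finger pad.
Only numpy, scipy, OpenCV 4.12 (cv2) and the standard library are available. Lean on these libraries where they do the work, as an engineer would, in place of code of your own. Each camera call takes 0.05 s, during which the arm holds its last target. There are 200 camera calls.

## Task

Count exactly two of the four chocolate balls from the wooden tray into the steel dish while it is still locked on the kitchen scale, setting each down in the dish rather than dropping it, and leave the other two in their seats. Then take the dish by one of its two black handles, turn it a quarter turn anticlockwise (seen from above) to free its bayonet lock, and lift it off about 15 cm straight up, keeping it level and both balls in the middle of it all the way. Finish while holding the dish there, level, still and clear of everything, without disturbing the tin, candle jar and notebook.

Things in the scene. Friction and masses are not known exactly. Their poses are not given: they have to be found in the camera images.
- ball1_center (a point): Centre of a dark brown chocolate ball, 36 mm in diameter, 15 to 29 g, which rolls freely; four alike. Each starts 31 mm above the counter in a shallow round seat of the wooden tray, 58 mm from the next. Grip it across its middle, fingers on either side of the row and just clear of the tray. Its axes turn as it rolls.
- ball2_center (a point): Centre of a dark brown chocolate ball, 36 mm in diameter, 15 to 29 g, which rolls freely; four alike. Each starts 31 mm above the counter in a shallow round seat of the wooden tray, 58 mm from the next. Grip it across its middle, fingers on either side of the row and just clear of the tray. Its axes turn as it rolls.
- ball3_center (a point): Centre of a dark brown chocolate ball, 36 mm in diameter, 15 to 29 g, which rolls freely; four alike. Each starts 31 mm above the counter in a shallow round seat of the wooden tray, 58 mm from the next. Grip it across its middle, fingers on either side of the row and just clear of the tray. Its axes turn as it rolls.
- ball4_center (a point): Centre of a dark brown chocolate ball, 36 mm in diameter, 15 to 29 g, which rolls freely; four alike. Each starts 31 mm above the counter in a shallow round seat of the wooden tray, 58 mm from the next. Grip it across its middle, fingers on either side of the row and just clear of the tray. Its axes turn as it rolls.
- tray_mid (a point): Middle of the top of a fixed light wooden tray, 62 x 240 x 16 mm. y runs along its row of four round seats (at y = -87, -29, 29 and 87 mm, for balls 1 to 4), z up; 16 mm above the counter.
- scale_seat (a point): Centre of the bayonet seat (grey collar, 88 mm wide, 14 mm high) on the fixed white kitchen scale, 37 mm above the counter; z up, the axis the dish turns on. Dish y along seat y: locked, cannot be lifted. Dish turned anticlockwise by 80 to 96 degrees (stops at about -4 and +96): free. It turns easily, hub play about 3 mm sideways. Scale 212 x 168 x 33 mm, dark display on its -x side.
- dish_floor (a point): Centre of the inner floor of the loose round steel weighing dish, 160 mm wide, 100 to 160 g. The floor is flat to 37 mm from the axis, then slopes up to the rim, 21 mm higher. When seated the floor is 56 mm above the counter. z up; y runs through both handles. A hub with two lugs hangs 19 mm below this point.
- handle_a (a point): Grasp point of the dish's handle on its +y side, 100 mm from its axis, 97 mm above the counter when seated: an upright flat black tab, 10 mm thick along the dish's y, 44 mm wide along its x, top 15 mm above this point; a bracket to the rim lies 20 mm below it. Pinch it from above, fingers on its inner and outer side, firmly (40 N or more): the dish hangs from it to one side. Axes as dish_floor.
- handle_b (a point): The same on the dish's -y side; either handle serves.
- tin: Round low food tin, 86 mm wide, 40 mm high, standing at the back left; origin under its middle. Leave it alone.
- candle: Small glass candle jar with a grey lid, 57 mm wide, 44 mm high, at the back in the middle; origin under its middle. Leave it alone.
- notebook: Purple notebook, 148 x 109 x 14 mm, lying at the front right; origin under its middle. Leave it alone.
Not all that is in view belongs to the job. Leave any blue, turquoise or yellow look-alike of the part that bears ball3_center alone.

How it is judged:
By the outcome, as a careful person would: the job done as asked, in the order asked, and still so for the second after the job is handed in, while the arm keeps its last pose, push and grip.
It also fails if it takes over 67 s, if anything falls off the work surface, if the arm or the gripper's body presses on something with over 40 N, if the wrist force passes 120 N, or if a joint passes its speed limit or range.

## Working session

There is one attempt and no reset: what is moved stays moved. The work goes in short steps, Python scripts to look and compute and a tool call to move; the robot and the scene stay as the last step left them, time stands still between calls to the robot, and variables do not carry over. Pictures are saved under pics/ and viewed, at most 11 in all, crops included, and the job is handed in when it is done.

Besides the shell and the picture viewer there is one more tool, called after "Call:" in YAML: its name, and indented under it one key for each argument. move_arm: Moves the arm, as the interface text tells. Its arguments: {"type":"object","properties":{"motion":{"type":"array"},"squeeze":{"type":"number"}},"required":["motion"]}

```bash
ls; mkdir -p pics; python3 - <<'E'
from cell import status,get_image,env
import cv2,numpy as np
s=status.sense();print(env.grip_depth,s['time'],s['tcp_pos'],s['eef_rot'],s['gripper_width'])
for n in ['top','side']:
    i=get_image(n);cv2.imwrite(f'pics/{n}0.png',i['color'][:,:,::-1]);np.savez(f'pics/{n}0.npz',**{k:i[k] for k in('mtx','extrinsics')});print(n,i['mtx'].round(1).tolist(),i['extrinsics'].round(3).tolist())
E
```

```text
pics
0.0187 0.0 [0.18675874 0.59589907 0.2305564 ] [[-9.54207748e-01  2.99144332e-01 -4.93002084e-04]
 [ 2.99144733e-01  9.54206732e-01 -1.39352222e-03]
 [ 5.35616353e-05 -1.47718867e-03 -9.99998908e-01]] 0.9977586913431932
top [[445.4, 0.0, 316.3], [0.0, 445.4, 208.2], [0.0, 0.0, 1.0]] [[-0.01, -0.987, 0.162, 0.324], [-1.0, 0.011, 0.002, -0.071], [-0.004, -0.162, -0.987, 1.314], [0.0, 0.0, 0.0, 1.0]]
side [[469.5, 0.0, 321.6], [0.0, 469.5, 202.6], [0.0, 0.0, 1.0]] [[-0.999, -0.038, 0.025, 0.514], [-0.045, 0.829, -0.557, 0.633], [0.001, -0.557, -0.83, 1.117], [0.0, 0.0, 0.0, 1.0]]
```

View pics/top0.png

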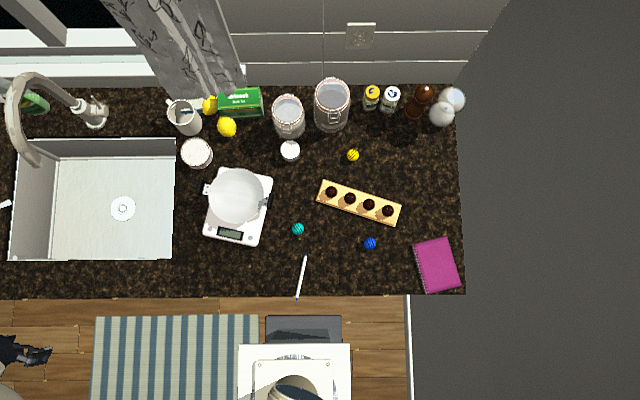

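View pics/side0.png

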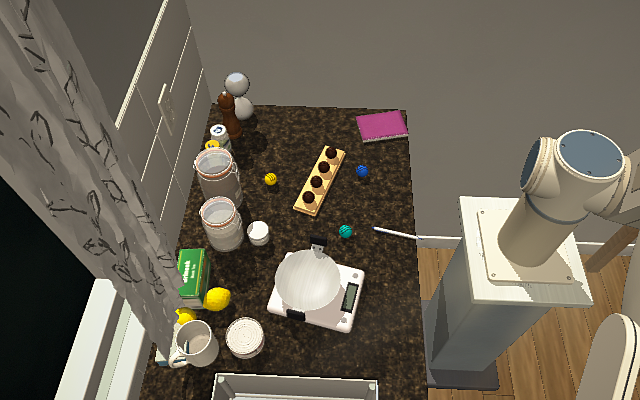

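Brown balls in the tray are in the top view at about (331,192), (350,198), (369,205) and (388,211). The look-alikes are yellow (353,155), turquoise (298,229) and blue (370,243), all off the tray. The dish is at (236,196), with handles near (207,189) and (266,203). I choose the brown balls and check them in a close crop.

```bash
python3 - <<'E'
import cv2,numpy as np
t=cv2.imread('pics/top0.png');s=cv2.imread('pics/side0.png')
a=cv2.resize(t[155:255,195:410],None,fx=3.7,fy=3.7,interpolation=cv2.INTER_CUBIC)[:,:795]
b=cv2.resize(s[230:335,260:370],None,fx=2.1,fy=2.1,interpolation=cv2.INTER_CUBIC)
c=cv2.resize(s[140:220,285:355],None,fx=2.7,fy=2.7,interpolation=cv2.INTER_CUBIC)
o=np.zeros((600,800,3),np.uint8);o[:a.shape[0],:a.shape[1]]=a
o[372:372+b.shape[0],:b.shape[1]]=b;o[372:372+c.shape[0],300:300+c.shape[1]]=c
cv2.imwrite('pics/crop0.png',o)
E
```

```text
(no output)
```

View pics/crop0.png

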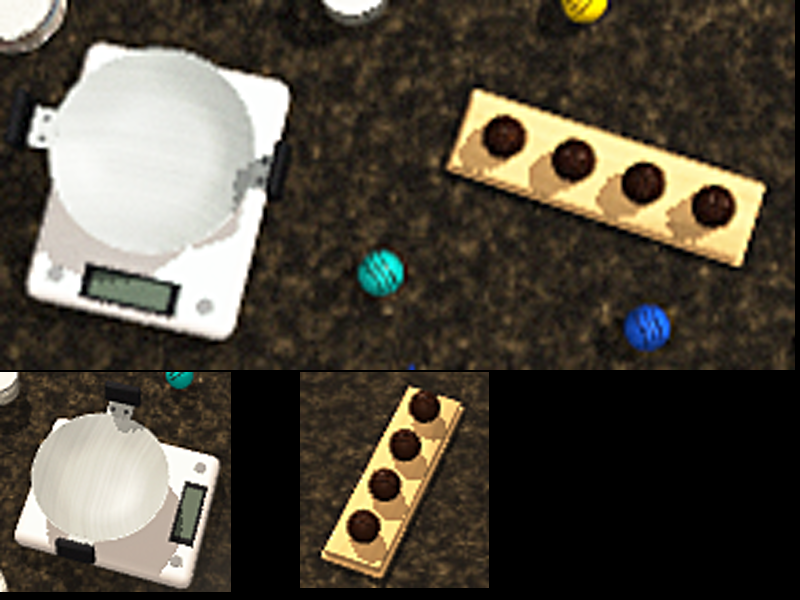

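The crop confirms four brown balls in the tray, at crop px (503,136), (573,160), (643,184) and (714,206). The black tabs are at (20,118) and (281,167), and the rim centre is at (152,151).

```bash
cat > h.py <<'E'
import numpy as np
def ray(cam,p):
    d=np.load(f'pics/{cam}.npz');E=d['extrinsics'];r=np.linalg.solve(d['mtx'],[p[0],p[1],1.]);return E[:3,3],E[:3,:3]@r
def plane(cam,p,z):
    o,r=ray(cam,p);return o+r*(z-o[2])/r[2]
def tri(a,pa,b,pb):
    A=np.zeros((3,3));B=np.zeros(3)
    for o,r in(ray(a,pa),ray(b,pb)):
        r=r/np.linalg.norm(r);P=np.eye(3)-np.outer(r,r);A+=P;B+=P@o
    return np.linalg.solve(A,B)
E
python3 - <<'E'
from h import *
T=lambda x,y:(x/3.7+195-.36,y/3.7+155-.36)
S=lambda x,y:((x-300)/2.7+285-.3,(y-372)/2.7+140-.3)
H=lambda x,y:(x/2.1+260-.3,(y-372)/2.1+230-.3)
for a,b in zip([(714,206),(643,184),(573,160),(503,136)],[(425,407),(405,445),(385,485),(364,526)]):
    print(plane('top0',T(*a),.031).round(4),plane('side0',S(*b),.031).round(4),tri('top0',T(*a),'side0',S(*b)).round(4))
for n,a,b in(('L',(20,118),(75,549)),('R',(281,167),(123,394))):
    print(n,plane('top0',T(*a),.1).round(4),plane('side0',H(*b),.1).round(4),tri('top0',T(*a),'side0',H(*b)).round(4))
print(plane('top0',T(152,151),.077).round(4),plane('side0',H(100,475),.077).round(4))
c=[plane('top0',T(*q),.033)[:2].round(4) for q in((95,45),(288,82),(225,338),(30,293))];print(c)
c=[plane('top0',T(*q),.016)[:2].round(4) for q in((473,90),(765,185),(740,262),(448,168))];print(c)
E
```

```text
[ 0.5263 -0.276   0.031 ] [ 0.5268 -0.2765  0.031 ] [ 0.5265 -0.276   0.0314]
[ 0.5444 -0.2206  0.031 ] [ 0.5467 -0.2219  0.031 ] [ 0.5455 -0.2208  0.0318]
[ 0.5643 -0.1658  0.031 ] [ 0.5656 -0.1669  0.031 ] [ 0.5648 -0.1659  0.0321]
[ 0.5843 -0.1107  0.031 ] [ 0.5847 -0.113   0.031 ] [ 0.584  -0.1107  0.0342]
L [0.588  0.2549 0.1   ] [0.5899 0.2556 0.1   ] [0.5892 0.2552 0.0984]
R [0.5484 0.0581 0.1   ] [0.5478 0.0636 0.1   ] [0.5489 0.0591 0.0923]
[0.5662 0.1592 0.077 ] [0.5697 0.1579 0.077 ]
[array([0.6617, 0.2147]), array([0.6296, 0.06  ]), array([0.4261, 0.1078]), array([0.4629, 0.2606])]
[array([ 0.6254, -0.0875]), array([ 0.5452, -0.3197]), array([ 0.4835, -0.2974]), array([ 0.5617, -0.0668])]
```

```bash
cat >> h.py <<'E'
from scipy.spatial.transform import Rotation as R
def go(x,y,z,psi):
    from cell import status
    s=status.sense();M=np.array(s['eef_rot']);p=np.array(s['tcp_pos']);a=np.radians(psi)
    Y=np.array([np.cos(a),np.sin(a),0]);Z=np.array([0,0,-1.]);X=np.cross(Y,Z)
    t=M.T@(np.array([x,y,z])-p);r=R.from_matrix(M.T@np.c_[X,Y,Z]).as_rotvec()
    print(round(s['time'],2),'tcp',p.round(4),'psi',round(np.degrees(np.arctan2(M[1,1],M[0,1])),2),'tilt',M[:2,2].round(4),'w',round(s['gripper_width']*.0854,4),'F',np.round(s['ft_force'],1),'t',t.round(4),'r',r.round(4))
E
python3 -c "
from h import *
go(.565,-.166,.18,-19.2)"
```

```text
0.1 tcp [0.1868 0.5959 0.2306] psi 72.59 tilt [-0.0005 -0.0013] w 0.0855 F [-0.9 -0.3 -0.1] t [-0.5889 -0.6138  0.0514] r [-1.1000e-03  1.1000e-03  1.6021e+00]
```

Call:
move_arm:
  motion:
    - {"tx": -0.589,"ty": -0.614,"tz": 0.051,"rz": 1.602,"gripper": 0.06}
    - {"tx": -0.589,"ty": -0.614,"tz": 0.051,"rz": 1.602,"gripper": 0.06}
    - {"tx": -0.589,"ty": -0.614,"tz": 0.051,"rz": 1.602,"gripper": 0.06}
    - {"tx": -0.589,"ty": -0.614,"tz": 0.051,"rz": 1.602,"gripper": 0.06}
    - {"tx": -0.589,"ty": -0.614,"tz": 0.051,"rz": 1.602,"gripper": 0.06}
    - {"tx": -0.589,"ty": -0.614,"tz": 0.051,"rz": 1.602,"gripper": 0.06}
    - {"tx": -0.589,"ty": -0.614,"tz": 0.051,"rz": 1.602,"gripper": 0.06}
    - {"tx": -0.589,"ty": -0.614,"tz": 0.051,"rz": 1.602,"gripper": 0.06}

```text
invalid input at $.motion[0]: expected keys tx, ty, tz, rx, ry, rz, gripper
```

```bash
python3 -c "
from h import *
go(.565,-.166,.18,-19.2)"
```

```text
0.1 tcp [0.1868 0.5959 0.2306] psi 72.59 tilt [-0.0005 -0.0013] w 0.0855 F [-0.9 -0.3 -0.1] t [-0.5889 -0.6138  0.0514] r [-1.1000e-03  1.1000e-03  1.6021e+00]
```

Call:
move_arm:
  motion:
    - {"tx": -0.589,"ty": -0.614,"tz": 0.051,"rx": -0.001,"ry": 0.001,"rz": 1.602,"gripper": 0.06}
    - {"tx": -0.589,"ty": -0.614,"tz": 0.051,"rx": -0.001,"ry": 0.001,"rz": 1.602,"gripper": 0.06}
    - {"tx": -0.589,"ty": -0.614,"tz": 0.051,"rx": -0.001,"ry": 0.001,"rz": 1.602,"gripper": 0.06}
    - {"tx": -0.589,"ty": -0.614,"tz": 0.051,"rx": -0.001,"ry": 0.001,"rz": 1.602,"gripper": 0.06}
    - {"tx": -0.589,"ty": -0.614,"tz": 0.051,"rx": -0.001,"ry": 0.001,"rz": 1.602,"gripper": 0.06}
    - {"tx": -0.589,"ty": -0.614,"tz": 0.051,"rx": -0.001,"ry": 0.001,"rz": 1.602,"gripper": 0.06}
    - {"tx": -0.589,"ty": -0.614,"tz": 0.051,"rx": -0.001,"ry": 0.001,"rz": 1.602,"gripper": 0.06}
    - {"tx": -0.589,"ty": -0.614,"tz": 0.051,"rx": -0.001,"ry": 0.001,"rz": 1.602,"gripper": 0.06}

```text
time: 0.9
tcp_pos: [0.3648, 0.2369, 0.2073]
eef_rot: [[-0.061, 0.998, 0.0], [0.998, 0.061, 0.001], [0.001, 0.0, -1.0]]
ft_force: [0.8, 0.7, 0.0]
gripper_width: 0.701
gripper_force: 0.0
```

```bash
python3 -c "
from h import *
go(.565,-.166,.18,-19.2)"
```

```text
0.9 tcp [0.3648 0.2369 0.2073] psi 3.51 tilt [0.0003 0.001 ] w 0.0598 F [0.8 0.7 0. ] t [-0.4144  0.1751  0.0269] r [ 1.000e-04 -1.000e-03  3.964e-01]
```

Call:
move_arm:
  motion:
    - {"tx": -0.414,"ty": 0.175,"tz": 0.027,"rx": 0,"ry": 0,"rz": 0.396,"gripper": 0.06}
    - {"tx": -0.414,"ty": 0.175,"tz": 0.027,"rx": 0,"ry": 0,"rz": 0.396,"gripper": 0.06}
    - {"tx": -0.414,"ty": 0.175,"tz": 0.027,"rx": 0,"ry": 0,"rz": 0.396,"gripper": 0.06}
    - {"tx": -0.414,"ty": 0.175,"tz": 0.027,"rx": 0,"ry": 0,"rz": 0.396,"gripper": 0.06}
    - {"tx": -0.414,"ty": 0.175,"tz": 0.027,"rx": 0,"ry": 0,"rz": 0.396,"gripper": 0.06}
    - {"tx": -0.414,"ty": 0.175,"tz": 0.027,"rx": 0,"ry": 0,"rz": 0.396,"gripper": 0.06}
    - {"tx": -0.414,"ty": 0.175,"tz": 0.027,"rx": 0,"ry": 0,"rz": 0.396,"gripper": 0.06}
    - {"tx": -0.414,"ty": 0.175,"tz": 0.027,"rx": 0,"ry": 0,"rz": 0.396,"gripper": 0.06}

```text
time: 1.7
tcp_pos: [0.5446, -0.1199, 0.1827]
eef_rot: [[0.324, 0.946, -0.0], [0.946, -0.324, 0.001], [0.001, -0.001, -1.0]]
ft_force: [0.7, 0.8, -0.5]
gripper_width: 0.704
gripper_force: 0.0
```

Call:
move_arm:
  motion:
    - {"tx": 0,"ty": 0,"tz": 0,"rx": 0,"ry": 0,"rz": 0,"gripper": 0.06}
    - {"tx": 0,"ty": 0,"tz": 0,"rx": 0,"ry": 0,"rz": 0,"gripper": 0.06}
    - {"tx": 0,"ty": 0,"tz": 0,"rx": 0,"ry": 0,"rz": 0,"gripper": 0.06}

```text
time: 2.0
tcp_pos: [0.5434, -0.1171, 0.1826]
eef_rot: [[0.323, 0.946, -0.001], [0.946, -0.323, 0.002], [0.001, -0.002, -1.0]]
ft_force: [-0.7, 0.7, -0.5]
gripper_width: 0.702
gripper_force: 0.0
```

```bash
python3 - <<'E'
from h import *
from cell import get_image
import cv2
i=get_image('wrist');cv2.imwrite('pics/wrist1.png',i['color'][:,:,::-1]);np.savez('pics/wrist1.npz',mtx=i['mtx'],extrinsics=i['extrinsics'])
go(.565,-.166,.07,-19.2)
E
```

```text
2.05 tcp [ 0.5434 -0.1168  0.1828] psi -18.8 tilt [-0.001   0.0014] w 0.0595 F [-0.6 -0.5 -0.1] t [-0.0398  0.0364  0.1127] r [-0.0014 -0.001   0.007 ]
```

View pics/wrist1.png

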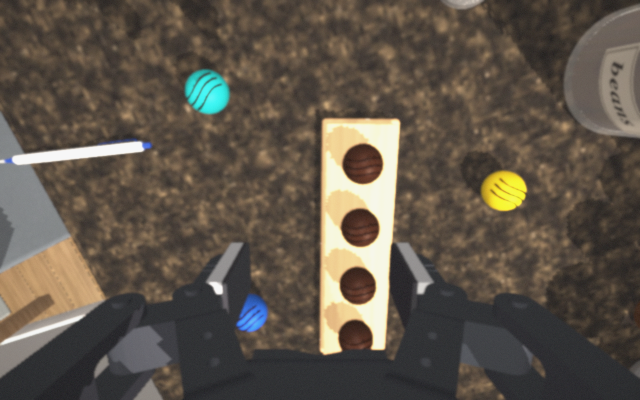

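The wrist view shows ball4 at (363,163), ball3 at (360,228), ball2 at (357,286) and ball1 at (355,338). The look-alikes lie off the tray.

```bash
python3 - <<'E'
from h import *
for q in((363,163),(360,228),(357,286),(355,338)): print(plane('wrist1',q,.031).round(4))
E
```

```text
[ 0.5839 -0.112   0.031 ]
[ 0.5641 -0.1677  0.031 ]
[ 0.5444 -0.2225  0.031 ]
[ 0.5256 -0.2765  0.031 ]
```

Call:
move_arm:
  motion:
    - {"tx": 0.018,"ty": 0.0367,"tz": 0.05,"rx": -0.001,"ry": -0.001,"rz": 0.009,"gripper": 0.06}
    - {"tx": 0.018,"ty": 0.0367,"tz": 0.1,"rx": -0.001,"ry": -0.001,"rz": 0.009,"gripper": 0.06}
    - {"tx": 0.018,"ty": 0.0367,"tz": 0.115,"rx": -0.001,"ry": -0.001,"rz": 0.009,"gripper": 0.06}
    - {"tx": 0.018,"ty": 0.0367,"tz": 0.13,"rx": -0.001,"ry": -0.001,"rz": 0.009,"gripper": 0.06}
    - {"tx": 0.018,"ty": 0.0367,"tz": 0.145,"rx": -0.001,"ry": -0.001,"rz": 0.009,"gripper": 0.06}
    - {"tx": 0.018,"ty": 0.0367,"tz": 0.155,"rx": -0.001,"ry": -0.001,"rz": 0.009,"gripper": 0.06}
    - {"tx": 0.018,"ty": 0.0367,"tz": 0.155,"rx": -0.001,"ry": -0.001,"rz": 0.009,"gripper": 0.06}
    - {"tx": 0.018,"ty": 0.0367,"tz": 0.155,"rx": -0.001,"ry": -0.001,"rz": 0.009,"gripper": 0.06}

```text
time: 2.85
tcp_pos: [0.5853, -0.1126, 0.0289]
eef_rot: [[0.332, 0.943, 0.002], [0.943, -0.332, -0.001], [0.0, 0.002, -1.0]]
ft_force: [-0.0, 0.4, 0.4]
gripper_width: 0.707
gripper_force: 0.0
```

```bash
python3 - <<'E'
from h import *
from cell import get_image
import cv2
i=get_image('wrist');cv2.imwrite('pics/wrist2.png',i['color'][:,:,::-1]);np.savez('pics/wrist2.npz',mtx=i['mtx'],extrinsics=i['extrinsics'])
go(.584,-.1115,.017,-19.4)
E
```

```text
2.9 tcp [ 0.5856 -0.1127  0.0292] psi -19.37 tilt [ 0.0026 -0.0007] w 0.06 F [0.1 0.1 0.1] t [ 0.0006 -0.0019  0.0122] r [ 0.0026 -0.0002  0.0005]
```

View pics/wrist2.png

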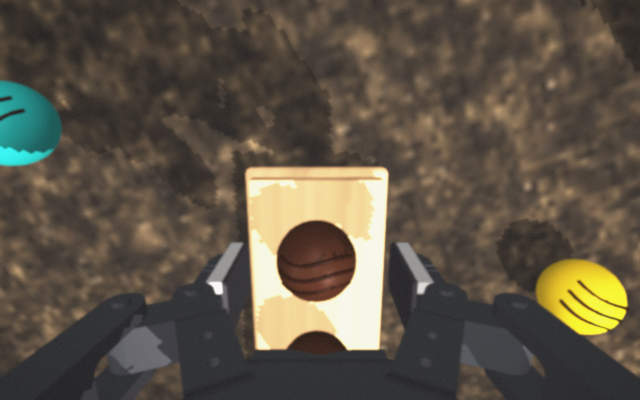

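The ball is centred between the fingertips at (316,261). I finish the descent and grip.

Call:
move_arm:
  motion:
    - {"tx": 0,"ty": -0.001,"tz": 0.006,"rx": 0.002,"ry": 0,"rz": 0,"gripper": 0.06}
    - {"tx": 0,"ty": -0.001,"tz": 0.012,"rx": 0.002,"ry": 0,"rz": 0,"gripper": 0.06}
    - {"tx": 0,"ty": -0.001,"tz": 0.012,"rx": 0.002,"ry": 0,"rz": 0,"gripper": 0.03}
    - {"tx": 0,"ty": -0.001,"tz": 0.012,"rx": 0.002,"ry": 0,"rz": 0,"gripper": 0.025}
    - {"tx": 0,"ty": -0.001,"tz": 0.012,"rx": 0.002,"ry": 0,"rz": 0,"gripper": 0.025}
    - {"tx": 0,"ty": -0.001,"tz": 0.012,"rx": 0.002,"ry": 0,"rz": 0,"gripper": 0.025}
    - {"tx": 0,"ty": -0.001,"tz": 0.012,"rx": 0.002,"ry": 0,"rz": 0,"gripper": 0.025}
    - {"tx": 0,"ty": -0.001,"tz": 0.012,"rx": 0.002,"ry": 0,"rz": 0,"gripper": 0.025}
  squeeze: 20

```text
time: 3.7
tcp_pos: [0.5839, -0.1121, 0.0161]
eef_rot: [[0.332, 0.943, -0.001], [0.943, -0.332, 0.0], [-0.0, -0.001, -1.0]]
ft_force: [0.4, 0.1, -0.0]
gripper_width: 0.405
gripper_force: 20.0
```

```bash
python3 - <<'E'
from h import *
go(.584,-.1115,.15,-19.4)
E
```

```text
3.7 tcp [ 0.5839 -0.1121  0.0161] psi -19.37 tilt [-0.0011  0.0004] w 0.0346 F [ 0.4  0.1 -0. ] t [ 0.0006 -0.0002 -0.1339] r [-0.0012  0.      0.0006]
```

Call:
move_arm:
  motion:
    - {"tx": 0,"ty": 0,"tz": -0.02,"rx": 0,"ry": 0,"rz": 0,"gripper": 0.025}
    - {"tx": 0,"ty": 0,"tz": -0.055,"rx": 0,"ry": 0,"rz": 0,"gripper": 0.025}
    - {"tx": 0,"ty": 0,"tz": -0.1,"rx": 0,"ry": 0,"rz": 0,"gripper": 0.025}
    - {"tx": 0.03,"ty": -0.01,"tz": -0.14,"rx": 0,"ry": 0,"rz": 0,"gripper": 0.025}
    - {"tx": 0.07,"ty": -0.025,"tz": -0.145,"rx": 0,"ry": 0,"rz": 0,"gripper": 0.025}
    - {"tx": 0.11,"ty": -0.04,"tz": -0.145,"rx": 0,"ry": 0,"rz": -0.04,"gripper": 0.025}
    - {"tx": 0.15,"ty": -0.06,"tz": -0.145,"rx": 0,"ry": 0,"rz": -0.08,"gripper": 0.025}
    - {"tx": 0.19,"ty": -0.075,"tz": -0.145,"rx": 0,"ry": 0,"rz": -0.13,"gripper": 0.025}

```text
time: 4.5
tcp_pos: [0.5755, 0.0936, 0.1615]
eef_rot: [[0.205, 0.979, -0.001], [0.979, -0.205, 0.0], [0.0, -0.001, -1.0]]
ft_force: [0.5, 0.0, 1.0]
gripper_width: 0.406
gripper_force: 20.1
```

```bash
python3 - <<'E'
from h import *
go(.5726,.1776,.12,-11.7)
E
```

```text
4.5 tcp [0.5755 0.0936 0.1615] psi -11.83 tilt [-0.0012  0.0004] w 0.0347 F [0.5 0.  1. ] t [ 0.0816 -0.02    0.0415] r [-0.0012 -0.0002 -0.0023]
```

Call:
move_arm:
  motion:
    - {"tx": 0.04,"ty": -0.01,"tz": 0,"rx": 0,"ry": 0,"rz": 0,"gripper": 0.025}
    - {"tx": 0.07,"ty": -0.02,"tz": 0,"rx": 0,"ry": 0,"rz": 0,"gripper": 0.025}
    - {"tx": 0.0816,"ty": -0.02,"tz": 0.01,"rx": 0,"ry": 0,"rz": 0,"gripper": 0.025}
    - {"tx": 0.0816,"ty": -0.02,"tz": 0.04,"rx": 0,"ry": 0,"rz": 0,"gripper": 0.025}
    - {"tx": 0.0816,"ty": -0.02,"tz": 0.07,"rx": 0,"ry": 0,"rz": 0,"gripper": 0.025}
    - {"tx": 0.0816,"ty": -0.02,"tz": 0.09,"rx": 0,"ry": 0,"rz": 0,"gripper": 0.025}
    - {"tx": 0.0816,"ty": -0.02,"tz": 0.095,"rx": 0,"ry": 0,"rz": 0,"gripper": 0.025}
    - {"tx": 0.0816,"ty": -0.02,"tz": 0.095,"rx": 0,"ry": 0,"rz": 0,"gripper": 0.025}

```text
time: 5.3
tcp_pos: [0.573, 0.1753, 0.0653]
eef_rot: [[0.207, 0.978, -0.003], [0.978, -0.207, -0.0], [-0.001, -0.003, -1.0]]
ft_force: [0.9, -0.3, -0.1]
gripper_width: 0.406
gripper_force: 20.1
```

```bash
python3 - <<'E'
from h import *
go(.5726,.1776,.0591,-11.7)
from cell import get_image
import cv2
i=get_image('wrist');cv2.imwrite('pics/wrist3.png',i['color'][:,:,::-1]);np.savez('pics/wrist3.npz',mtx=i['mtx'],extrinsics=i['extrinsics'])
E
```

```text
5.3 tcp [0.573  0.1753 0.0653] psi -11.95 tilt [-0.0031 -0.0003] w 0.0347 F [ 0.9 -0.3 -0.1] t [ 0.0022 -0.0009  0.0062] r [-0.0029  0.0009 -0.0043]
```

View pics/wrist3.png

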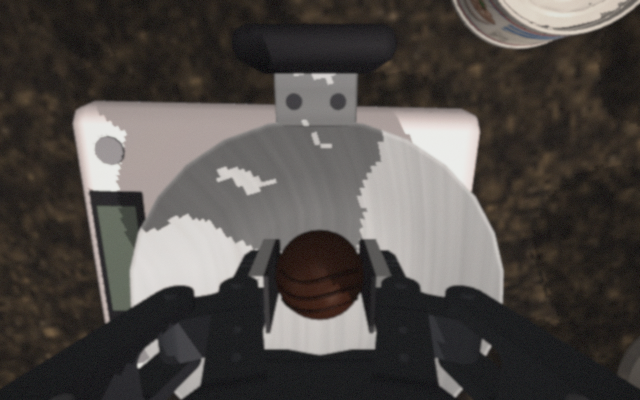

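The ball sits in the dish at (319,275), lined up with the handle at (315,48). I lower it gently.

Call:
move_arm:
  motion:
    - {"tx": 0.002,"ty": -0.001,"tz": 0.002,"rx": -0.002,"ry": 0,"rz": -0.004,"gripper": 0.025}
    - {"tx": 0.002,"ty": -0.001,"tz": 0.004,"rx": -0.002,"ry": 0,"rz": -0.004,"gripper": 0.025}
    - {"tx": 0.002,"ty": -0.001,"tz": 0.005,"rx": -0.002,"ry": 0,"rz": -0.004,"gripper": 0.025}
    - {"tx": 0.002,"ty": -0.001,"tz": 0.005,"rx": -0.002,"ry": 0,"rz": -0.004,"gripper": 0.025}
    - {"tx": 0.002,"ty": -0.001,"tz": 0.005,"rx": -0.002,"ry": 0,"rz": -0.004,"gripper": 0.025}

```text
time: 5.85
tcp_pos: [0.573, 0.1782, 0.0615]
eef_rot: [[0.203, 0.979, 0.001], [0.979, -0.203, 0.0], [0.0, 0.001, -1.0]]
ft_force: [0.1, 0.0, -0.2]
gripper_width: 0.402
gripper_force: 20.1
```

```bash
python3 - <<'E'
from h import *
go(.5726,.1776,.0591,-11.7)
print(plane('wrist3',(315,45),.105))
E
```

```text
5.85 tcp [0.573  0.1782 0.0615] psi -11.69 tilt [0.0012 0.0001] w 0.0343 F [ 0.1  0.  -0.2] t [-0.0007 -0.0003  0.0024] r [ 0.0011 -0.0003  0.0003]
[0.58837465 0.25564133 0.105     ]
```

Call:
move_arm:
  motion:
    - {"tx": 0,"ty": 0,"tz": 0.001,"rx": 0,"ry": 0,"rz": 0,"gripper": 0.025}
    - {"tx": 0,"ty": 0,"tz": 0.002,"rx": 0,"ry": 0,"rz": 0,"gripper": 0.025}
    - {"tx": 0,"ty": 0,"tz": 0.002,"rx": 0,"ry": 0,"rz": 0,"gripper": 0.025}
    - {"tx": 0,"ty": 0,"tz": 0.002,"rx": 0,"ry": 0,"rz": 0,"gripper": 0.025}

```text
time: 6.25
tcp_pos: [0.573, 0.1781, 0.0593]
eef_rot: [[0.203, 0.979, 0.001], [0.979, -0.203, -0.0], [0.0, 0.001, -1.0]]
ft_force: [-0.2, -0.7, 1.3]
gripper_width: 0.407
gripper_force: 20.3
```

Call:
move_arm:
  motion:
    - {"tx": 0,"ty": 0,"tz": 0.0007,"rx": 0,"ry": 0,"rz": 0,"gripper": 0.025}
    - {"tx": 0,"ty": 0,"tz": 0.0007,"rx": 0,"ry": 0,"rz": 0,"gripper": 0.025}

```text
time: 6.45
tcp_pos: [0.5731, 0.1783, 0.0591]
eef_rot: [[0.203, 0.979, 0.001], [0.979, -0.203, 0.0], [0.001, 0.001, -1.0]]
ft_force: [-1.3, 0.7, 7.4]
gripper_width: 0.405
gripper_force: 20.5
```

Call:
move_arm:
  motion:
    - {"tx": 0,"ty": 0,"tz": -0.0005,"rx": 0,"ry": 0,"rz": 0,"gripper": 0.025}
    - {"tx": 0,"ty": 0,"tz": -0.0005,"rx": 0,"ry": 0,"rz": 0,"gripper": 0.038}
    - {"tx": 0,"ty": 0,"tz": -0.0005,"rx": 0,"ry": 0,"rz": 0,"gripper": 0.042}
    - {"tx": 0,"ty": 0,"tz": -0.0005,"rx": 0,"ry": 0,"rz": 0,"gripper": 0.046}
    - {"tx": 0,"ty": 0,"tz": -0.0005,"rx": 0,"ry": 0,"rz": 0,"gripper": 0.05}
    - {"tx": 0,"ty": 0,"tz": -0.0005,"rx": 0,"ry": 0,"rz": 0,"gripper": 0.05}
    - {"tx": 0,"ty": 0,"tz": -0.02,"rx": 0,"ry": 0,"rz": 0,"gripper": 0.05}
    - {"tx": 0,"ty": 0,"tz": -0.05,"rx": 0,"ry": 0,"rz": 0,"gripper": 0.05}

```text
time: 7.25
tcp_pos: [0.5713, 0.1777, 0.1072]
eef_rot: [[0.203, 0.979, -0.003], [0.979, -0.203, -0.001], [-0.002, -0.003, -1.0]]
ft_force: [0.6, 0.9, 1.1]
gripper_width: 0.581
gripper_force: 0.0
```

```bash
python3 - <<'E'
from h import *
go(.5645,-.167,.15,-19.4)
from cell import get_image
import cv2
i=get_image('wrist');cv2.imwrite('pics/wrist4.png',i['color'][:,:,::-1]);np.savez('pics/wrist4.npz',mtx=i['mtx'],extrinsics=i['extrinsics'])
E
```

```text
7.25 tcp [0.5713 0.1777 0.1072] psi -11.69 tilt [-0.0033 -0.0012] w 0.0497 F [0.6 0.9 1.1] t [-0.339   0.063  -0.0424] r [-0.0029  0.0021  0.1345]
```

View pics/wrist4.png

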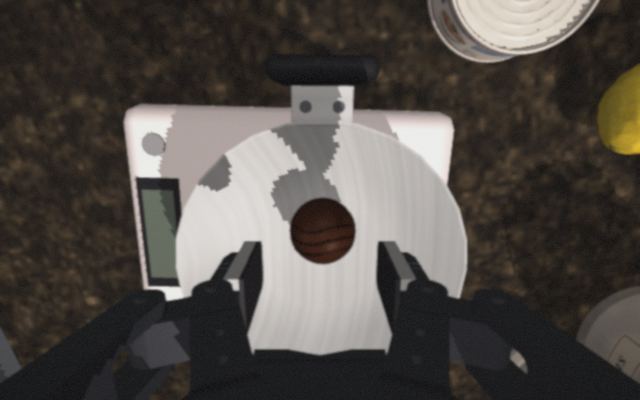

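The ball rests in the dish at (323,231). Next I fetch ball3.

Call:
move_arm:
  motion:
    - {"tx": 0,"ty": 0,"tz": -0.045,"rx": 0,"ry": 0,"rz": 0,"gripper": 0.06}
    - {"tx": -0.04,"ty": 0.008,"tz": -0.05,"rx": 0,"ry": 0,"rz": 0,"gripper": 0.06}
    - {"tx": -0.09,"ty": 0.018,"tz": -0.05,"rx": 0,"ry": 0,"rz": 0.04,"gripper": 0.06}
    - {"tx": -0.14,"ty": 0.028,"tz": -0.05,"rx": -0.002,"ry": 0.002,"rz": 0.08,"gripper": 0.06}
    - {"tx": -0.19,"ty": 0.038,"tz": -0.045,"rx": -0.002,"ry": 0.002,"rz": 0.11,"gripper": 0.06}
    - {"tx": -0.24,"ty": 0.048,"tz": -0.045,"rx": -0.002,"ry": 0.002,"rz": 0.134,"gripper": 0.06}
    - {"tx": -0.29,"ty": 0.058,"tz": -0.04,"rx": -0.002,"ry": 0.002,"rz": 0.134,"gripper": 0.06}
    - {"tx": -0.339,"ty": 0.063,"tz": -0.03,"rx": -0.002,"ry": 0.002,"rz": 0.134,"gripper": 0.06}

```text
time: 8.1
tcp_pos: [0.5671, -0.1635, 0.1403]
eef_rot: [[0.332, 0.943, 0.006], [0.943, -0.332, 0.001], [0.002, 0.005, -1.0]]
ft_force: [1.8, -0.1, -0.7]
gripper_width: 0.702
gripper_force: 0.0
```

```bash
python3 - <<'E'
from h import *
go(.5645,-.167,.03,-19.4)
for q in[(323,231)]: print(plane('wrist4',q,.074))
E
```

```text
8.1 tcp [ 0.5671 -0.1635  0.1403] psi -19.37 tilt [0.0059 0.0005] w 0.06 F [ 1.8 -0.1 -0.7] t [-0.0045 -0.0019  0.1102] r [ 0.0054 -0.0025  0.0006]
[0.57270409 0.1774253  0.074     ]
```

Call:
move_arm:
  motion:
    - {"tx": -0.004,"ty": -0.001,"tz": 0.02,"rx": 0.002,"ry": -0.001,"rz": 0,"gripper": 0.06}
    - {"tx": -0.004,"ty": -0.001,"tz": 0.05,"rx": 0.002,"ry": -0.001,"rz": 0,"gripper": 0.06}
    - {"tx": -0.004,"ty": -0.001,"tz": 0.08,"rx": 0.002,"ry": -0.001,"rz": 0,"gripper": 0.06}
    - {"tx": -0.004,"ty": -0.001,"tz": 0.1,"rx": 0.002,"ry": -0.001,"rz": 0,"gripper": 0.06}
    - {"tx": -0.004,"ty": -0.001,"tz": 0.11,"rx": 0.002,"ry": -0.001,"rz": 0,"gripper": 0.06}
    - {"tx": -0.004,"ty": -0.001,"tz": 0.11,"rx": 0.002,"ry": -0.001,"rz": 0,"gripper": 0.06}
    - {"tx": -0.004,"ty": -0.001,"tz": 0.11,"rx": 0.002,"ry": -0.001,"rz": 0,"gripper": 0.06}

```text
time: 8.8
tcp_pos: [0.565, -0.1645, 0.0302]
eef_rot: [[0.331, 0.943, 0.002], [0.943, -0.331, 0.001], [0.001, 0.002, -1.0]]
ft_force: [-0.2, -0.6, -0.8]
gripper_width: 0.702
gripper_force: 0.0
```

```bash
python3 - <<'E'
from h import *
go(.5645,-.167,.0165,-19.4)
E
```

```text
8.8 tcp [ 0.565  -0.1645  0.0302] psi -19.36 tilt [0.0019 0.0008] w 0.06 F [-0.2 -0.6 -0.8] t [-0.0025  0.0003  0.0137] r [ 0.0015 -0.0014  0.0007]
```

Call:
move_arm:
  motion:
    - {"tx": -0.0025,"ty": 0,"tz": 0.006,"rx": 0.001,"ry": -0.001,"rz": 0,"gripper": 0.06}
    - {"tx": -0.0025,"ty": 0,"tz": 0.0135,"rx": 0.001,"ry": -0.001,"rz": 0,"gripper": 0.06}
    - {"tx": -0.0025,"ty": 0,"tz": 0.0135,"rx": 0.001,"ry": -0.001,"rz": 0,"gripper": 0.06}
    - {"tx": -0.0025,"ty": 0,"tz": 0.0135,"rx": 0.001,"ry": -0.001,"rz": 0,"gripper": 0.025}
    - {"tx": -0.0025,"ty": 0,"tz": 0.0135,"rx": 0.001,"ry": -0.001,"rz": 0,"gripper": 0.025}
    - {"tx": -0.0025,"ty": 0,"tz": 0.0135,"rx": 0.001,"ry": -0.001,"rz": 0,"gripper": 0.025}
    - {"tx": -0.0025,"ty": 0,"tz": 0.0135,"rx": 0.001,"ry": -0.001,"rz": 0,"gripper": 0.025}
    - {"tx": -0.0025,"ty": 0,"tz": 0.0135,"rx": 0.001,"ry": -0.001,"rz": 0,"gripper": 0.025}
  squeeze: 20

```text
time: 9.6
tcp_pos: [0.5643, -0.167, 0.0164]
eef_rot: [[0.332, 0.943, 0.001], [0.943, -0.332, 0.0], [0.0, 0.001, -1.0]]
ft_force: [2.2, -1.2, 0.9]
gripper_width: 0.404
gripper_force: 20.0
```

```bash
python3 - <<'E'
from h import *
go(.5645,.138,.16,-11.7)
E
```

```text
9.6 tcp [ 0.5643 -0.167   0.0164] psi -19.37 tilt [0.0011 0.0001] w 0.0345 F [ 2.2 -1.2  0.9] t [ 0.2878 -0.1008 -0.1436] r [ 0.0011 -0.0004 -0.1338]
```

Call:
move_arm:
  motion:
    - {"tx": 0,"ty": 0,"tz": -0.02,"rx": 0,"ry": 0,"rz": 0,"gripper": 0.025}
    - {"tx": 0,"ty": 0,"tz": -0.055,"rx": 0,"ry": 0,"rz": 0,"gripper": 0.025}
    - {"tx": 0,"ty": 0,"tz": -0.1,"rx": 0,"ry": 0,"rz": 0,"gripper": 0.025}
    - {"tx": 0.03,"ty": -0.01,"tz": -0.135,"rx": 0,"ry": 0,"rz": 0,"gripper": 0.025}
    - {"tx": 0.07,"ty": -0.025,"tz": -0.145,"rx": 0,"ry": 0,"rz": 0,"gripper": 0.025}
    - {"tx": 0.115,"ty": -0.04,"tz": -0.145,"rx": 0,"ry": 0,"rz": -0.04,"gripper": 0.025}
    - {"tx": 0.16,"ty": -0.056,"tz": -0.145,"rx": 0,"ry": 0,"rz": -0.08,"gripper": 0.025}
    - {"tx": 0.2,"ty": -0.07,"tz": -0.145,"rx": 0,"ry": 0,"rz": -0.134,"gripper": 0.025}

```text
time: 10.4
tcp_pos: [0.563, 0.047, 0.1612]
eef_rot: [[0.201, 0.98, -0.001], [0.98, -0.201, 0.001], [0.0, -0.001, -1.0]]
ft_force: [0.0, 0.2, -0.0]
gripper_width: 0.405
gripper_force: 20.1
```

```bash
python3 - <<'E'
from h import *
go(.5645,.138,.065,-11.7)
E
```

```text
10.4 tcp [0.563  0.047  0.1612] psi -11.58 tilt [-0.0012  0.0006] w 0.0346 F [ 0.   0.2 -0. ] t [ 0.0894 -0.0166  0.0963] r [-0.0013 -0.0003  0.0021]
```

Call:
move_arm:
  motion:
    - {"tx": 0.04,"ty": -0.008,"tz": 0,"rx": 0,"ry": 0,"rz": 0,"gripper": 0.025}
    - {"tx": 0.075,"ty": -0.016,"tz": 0,"rx": 0,"ry": 0,"rz": 0,"gripper": 0.025}
    - {"tx": 0.089,"ty": -0.0165,"tz": 0,"rx": 0,"ry": 0,"rz": 0,"gripper": 0.025}
    - {"tx": 0.089,"ty": -0.0165,"tz": 0.03,"rx": 0,"ry": 0,"rz": 0,"gripper": 0.025}
    - {"tx": 0.089,"ty": -0.0165,"tz": 0.06,"rx": 0,"ry": 0,"rz": 0,"gripper": 0.025}
    - {"tx": 0.089,"ty": -0.0165,"tz": 0.08,"rx": 0,"ry": 0,"rz": 0,"gripper": 0.025}
    - {"tx": 0.089,"ty": -0.0165,"tz": 0.085,"rx": 0,"ry": 0,"rz": 0,"gripper": 0.025}
    - {"tx": 0.089,"ty": -0.0165,"tz": 0.085,"rx": 0,"ry": 0,"rz": 0,"gripper": 0.025}

```text
time: 11.2
tcp_pos: [0.5652, 0.135, 0.0755]
eef_rot: [[0.203, 0.979, -0.002], [0.979, -0.203, -0.0], [-0.001, -0.002, -1.0]]
ft_force: [0.6, -0.7, -0.2]
gripper_width: 0.404
gripper_force: 20.1
```

```bash
python3 - <<'E'
from h import *
go(.5645,.138,.062,-11.7)
E
```

```text
11.2 tcp [0.5652 0.135  0.0755] psi -11.71 tilt [-0.0024 -0.0001] w 0.0345 F [ 0.6 -0.7 -0.2] t [ 0.0029 -0.0012  0.0135] r [-0.0024  0.0006 -0.0002]
```

Call:
move_arm:
  motion:
    - {"tx": 0.0025,"ty": -0.001,"tz": 0.006,"rx": -0.002,"ry": 0,"rz": 0,"gripper": 0.025}
    - {"tx": 0.0025,"ty": -0.001,"tz": 0.012,"rx": -0.002,"ry": 0,"rz": 0,"gripper": 0.025}
    - {"tx": 0.0025,"ty": -0.001,"tz": 0.014,"rx": -0.002,"ry": 0,"rz": 0,"gripper": 0.025}
    - {"tx": 0.0025,"ty": -0.001,"tz": 0.014,"rx": -0.002,"ry": 0,"rz": 0,"gripper": 0.025}
    - {"tx": 0.0025,"ty": -0.001,"tz": 0.014,"rx": -0.002,"ry": 0,"rz": 0,"gripper": 0.025}
    - {"tx": 0.0025,"ty": -0.001,"tz": 0.014,"rx": -0.002,"ry": 0,"rz": 0,"gripper": 0.025}

```text
time: 11.8
tcp_pos: [0.5655, 0.1383, 0.0625]
eef_rot: [[0.203, 0.979, 0.002], [0.979, -0.203, 0.0], [0.001, 0.002, -1.0]]
ft_force: [-0.1, 0.2, -0.9]
gripper_width: 0.409
gripper_force: 20.1
```

Call:
move_arm:
  motion:
    - {"tx": 0,"ty": 0,"tz": 0.001,"rx": 0,"ry": 0,"rz": 0,"gripper": 0.025}
    - {"tx": 0,"ty": 0,"tz": 0.002,"rx": 0,"ry": 0,"rz": 0,"gripper": 0.025}
    - {"tx": 0,"ty": 0,"tz": 0.003,"rx": 0,"ry": 0,"rz": 0,"gripper": 0.025}
    - {"tx": 0,"ty": 0,"tz": 0.003,"rx": 0,"ry": 0,"rz": 0,"gripper": 0.025}
    - {"tx": 0,"ty": 0,"tz": 0.003,"rx": 0,"ry": 0,"rz": 0,"gripper": 0.025}

```text
time: 12.3
tcp_pos: [0.5655, 0.1384, 0.0597]
eef_rot: [[0.203, 0.979, 0.002], [0.979, -0.203, 0.0], [0.001, 0.002, -1.0]]
ft_force: [-1.3, 0.1, 6.4]
gripper_width: 0.405
gripper_force: 20.4
```

Contact at 6 N. I release it gently and rise.

Call:
move_arm:
  motion:
    - {"tx": 0,"ty": 0,"tz": -0.0005,"rx": 0,"ry": 0,"rz": 0,"gripper": 0.025}
    - {"tx": 0,"ty": 0,"tz": -0.0005,"rx": 0,"ry": 0,"rz": 0,"gripper": 0.038}
    - {"tx": 0,"ty": 0,"tz": -0.0005,"rx": 0,"ry": 0,"rz": 0,"gripper": 0.042}
    - {"tx": 0,"ty": 0,"tz": -0.0005,"rx": 0,"ry": 0,"rz": 0,"gripper": 0.046}
    - {"tx": 0,"ty": 0,"tz": -0.0005,"rx": 0,"ry": 0,"rz": 0,"gripper": 0.05}
    - {"tx": 0,"ty": 0,"tz": -0.0005,"rx": 0,"ry": 0,"rz": 0,"gripper": 0.05}
    - {"tx": 0,"ty": 0,"tz": -0.02,"rx": 0,"ry": 0,"rz": 0,"gripper": 0.05}
    - {"tx": 0,"ty": 0,"tz": -0.05,"rx": 0,"ry": 0,"rz": 0,"gripper": 0.05}

```text
time: 13.1
tcp_pos: [0.5637, 0.1379, 0.108]
eef_rot: [[0.203, 0.979, -0.002], [0.979, -0.203, -0.001], [-0.001, -0.002, -1.0]]
ft_force: [0.8, -0.2, 0.6]
gripper_width: 0.587
gripper_force: 0.0
```

Call:
move_arm:
  motion:
    - {"tx": 0,"ty": 0,"tz": -0.045,"rx": 0,"ry": 0,"rz": 0,"gripper": 0.05}
    - {"tx": 0,"ty": 0,"tz": -0.06,"rx": 0,"ry": 0,"rz": 0,"gripper": 0.05}
    - {"tx": 0,"ty": 0,"tz": -0.06,"rx": 0,"ry": 0,"rz": 0,"gripper": 0.05}

```text
time: 13.4
tcp_pos: [0.5668, 0.1387, 0.1719]
eef_rot: [[0.203, 0.979, 0.007], [0.979, -0.203, 0.001], [0.003, 0.007, -1.0]]
ft_force: [-0.4, -0.2, -0.6]
gripper_width: 0.588
gripper_force: 0.0
```

```bash
python3 - <<'E'
from h import *
from cell import get_image,status
import cv2
i=get_image('wrist');cv2.imwrite('pics/wrist5.png',i['color'][:,:,::-1]);np.savez('pics/wrist5.npz',mtx=i['mtx'],extrinsics=i['extrinsics'])
go(.588,.2553,.17,-101.7);print(status.sense()['joint_positions'])
E
```

```text
13.45 tcp [0.5656 0.1384 0.1699] psi -11.69 tilt [0.0038 0.0005] w 0.0501 F [ 0.8 -0.5 -0.7] t [ 1.191e-01 -1.700e-03  1.000e-04] r [ 0.0018 -0.0039  1.571 ]
[ 2.19643985e-01  4.36884601e-01  1.77371334e+00 -3.69748248e-04
  9.27173506e-01  4.23864663e-01]
```

View pics/wrist5.png

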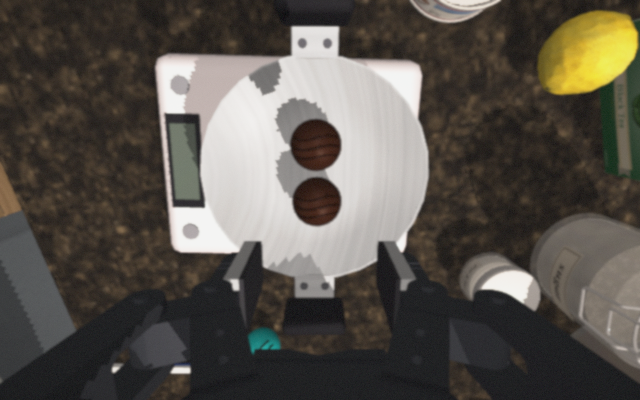

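Both balls sit in the dish at (315,145) and (317,202), with the rim centre near (315,166). I'll use handle a (+y), because its sweep ends on the robot's side, clear of the jars.

Call:
move_arm:
  motion:
    - {"tx": 0.04,"ty": 0,"tz": 0,"rx": 0.002,"ry": -0.003,"rz": 1.571,"gripper": 0.04}
    - {"tx": 0.08,"ty": -0.001,"tz": 0,"rx": 0.002,"ry": -0.003,"rz": 1.571,"gripper": 0.04}
    - {"tx": 0.119,"ty": -0.001,"tz": 0,"rx": 0.002,"ry": -0.003,"rz": 1.571,"gripper": 0.04}
    - {"tx": 0.119,"ty": -0.001,"tz": 0,"rx": 0.002,"ry": -0.003,"rz": 1.571,"gripper": 0.04}
    - {"tx": 0.119,"ty": -0.001,"tz": 0,"rx": 0.002,"ry": -0.003,"rz": 1.571,"gripper": 0.04}
    - {"tx": 0.119,"ty": -0.001,"tz": 0,"rx": 0.002,"ry": -0.003,"rz": 1.571,"gripper": 0.04}
    - {"tx": 0.119,"ty": -0.001,"tz": 0,"rx": 0.002,"ry": -0.003,"rz": 1.571,"gripper": 0.04}
    - {"tx": 0.119,"ty": -0.001,"tz": 0,"rx": 0.002,"ry": -0.003,"rz": 1.571,"gripper": 0.04}

```text
time: 14.25
tcp_pos: [0.5869, 0.2545, 0.1665]
eef_rot: [[0.987, 0.16, -0.005], [0.16, -0.987, -0.002], [-0.005, 0.001, -1.0]]
ft_force: [0.6, -1.0, -0.5]
gripper_width: 0.468
gripper_force: 0.0
```

```bash
python3 - <<'E'
from h import *
go(.588,.2553,.15,-101.7)
for q in((315,145),(317,202)): print(plane('wrist5',q,.074))
print(plane('wrist5',(315,166),.077),plane('wrist5',(313,298),.112),plane('wrist5',(315,22),.112))
E
```

```text
14.25 tcp [0.5869 0.2545 0.1665] psi -80.79 tilt [-0.0047 -0.002 ] w 0.04 F [ 0.6 -1.  -0.5] t [ 0.0013 -0.0006  0.0165] r [0.0021 0.0046 0.365 ]
[0.57205537 0.17781777 0.074     ]
[0.56507539 0.13742514 0.074     ]
[0.56916668 0.16394084 0.077     ] [0.55131107 0.08414276 0.112     ] [0.58648903 0.24573367 0.112     ]
```

Call:
move_arm:
  motion:
    - {"tx": 0.001,"ty": 0,"tz": 0.005,"rx": 0.001,"ry": 0.002,"rz": 0.365,"gripper": 0.04}
    - {"tx": 0.001,"ty": 0,"tz": 0.01,"rx": 0.001,"ry": 0.002,"rz": 0.365,"gripper": 0.04}
    - {"tx": 0.001,"ty": 0,"tz": 0.015,"rx": 0.001,"ry": 0.002,"rz": 0.365,"gripper": 0.04}
    - {"tx": 0.001,"ty": 0,"tz": 0.015,"rx": 0.001,"ry": 0.002,"rz": 0.365,"gripper": 0.04}
    - {"tx": 0.001,"ty": 0,"tz": 0.015,"rx": 0.001,"ry": 0.002,"rz": 0.365,"gripper": 0.04}
    - {"tx": 0.001,"ty": 0,"tz": 0.015,"rx": 0.001,"ry": 0.002,"rz": 0.365,"gripper": 0.04}

```text
time: 14.85
tcp_pos: [0.5889, 0.255, 0.1536]
eef_rot: [[0.981, -0.195, 0.0], [-0.195, -0.981, 0.0], [0.0, -0.0, -1.0]]
ft_force: [0.5, 0.1, -0.2]
gripper_width: 0.469
gripper_force: 0.0
```

```bash
python3 - <<'E'
from h import *
from cell import get_image
import cv2
i=get_image('wrist');cv2.imwrite('pics/wrist6.png',i['color'][:,:,::-1]);np.savez('pics/wrist6.npz',mtx=i['mtx'],extrinsics=i['extrinsics'])
go(.588,.2553,.082,-101.7)
E
```

```text
14.9 tcp [0.5891 0.2551 0.1539] psi -101.29 tilt [0.0008 0.0004] w 0.0396 F [ 0.1  0.1 -0.1] t [-0.0012  0.0001  0.0719] r [-0.0005 -0.0007  0.0071]
```

View pics/wrist6.png

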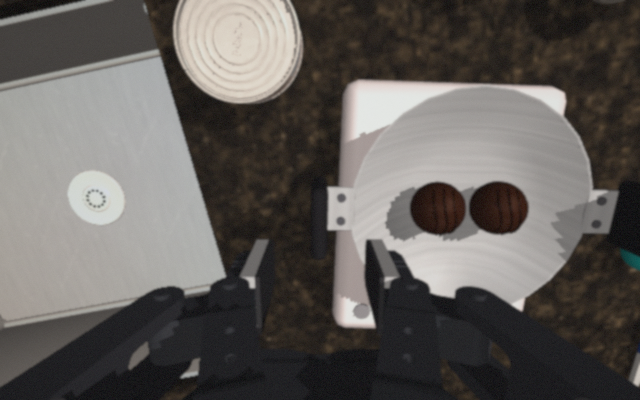

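The tab top is centred at about (319,216), between the fingers (column 318).

```bash
python3 - <<'E'
from h import *
print(plane('wrist6',(319,216),.109),plane('wrist6',(319,216),.1),plane('wrist6',(472,200),.077))
for q in((437,208),(499,208)): print(plane('wrist6',q,.074))
E
```

```text
[0.59329095 0.25425928 0.109     ] [0.59042117 0.25483224 0.1       ] [0.57431258 0.15539753 0.077     ]
[0.57222744 0.17770776 0.074     ]
[0.56411665 0.13688299 0.074     ]
```

Call:
move_arm:
  motion:
    - {"tx": 0,"ty": 0,"tz": 0.025,"rx": 0,"ry": 0,"rz": 0.007,"gripper": 0.04}
    - {"tx": 0,"ty": 0,"tz": 0.045,"rx": 0,"ry": 0,"rz": 0.007,"gripper": 0.04}
    - {"tx": 0,"ty": 0,"tz": 0.06,"rx": 0,"ry": 0,"rz": 0.007,"gripper": 0.035}
    - {"tx": 0,"ty": 0,"tz": 0.07,"rx": 0,"ry": 0,"rz": 0.007,"gripper": 0.035}
    - {"tx": 0,"ty": 0,"tz": 0.072,"rx": 0,"ry": 0,"rz": 0.007,"gripper": 0.035}
    - {"tx": 0,"ty": 0,"tz": 0.072,"rx": 0,"ry": 0,"rz": 0.007,"gripper": 0.035}
    - {"tx": 0,"ty": 0,"tz": 0.072,"rx": 0,"ry": 0,"rz": 0.007,"gripper": 0.035}
    - {"tx": 0,"ty": 0,"tz": 0.072,"rx": 0,"ry": 0,"rz": 0.007,"gripper": 0.035}

```text
time: 15.7
tcp_pos: [0.5899, 0.2555, 0.0832]
eef_rot: [[0.979, -0.204, 0.003], [-0.204, -0.979, 0.001], [0.002, -0.002, -1.0]]
ft_force: [0.1, -0.0, -0.4]
gripper_width: 0.411
gripper_force: 0.0
```

```bash
python3 - <<'E'
from h import *
go(.5895,.255,.082,-101.9)
E
```

```text
15.7 tcp [0.5899 0.2555 0.0832] psi -101.75 tilt [0.0026 0.0012] w 0.0351 F [ 0.1 -0.  -0.4] t [-0.0003  0.0005  0.0012] r [-0.0017 -0.0023  0.0026]
```

Call:
move_arm:
  motion:
    - {"tx": 0,"ty": 0,"tz": 0.001,"rx": -0.001,"ry": -0.002,"rz": 0.001,"gripper": 0.028}
    - {"tx": 0,"ty": 0,"tz": 0.001,"rx": -0.001,"ry": -0.002,"rz": 0.001,"gripper": 0.022}
    - {"tx": 0,"ty": 0,"tz": 0.001,"rx": -0.001,"ry": -0.002,"rz": 0.001,"gripper": 0.018}
    - {"tx": 0,"ty": 0,"tz": 0.001,"rx": -0.001,"ry": -0.002,"rz": 0.001,"gripper": 0.015}
    - {"tx": 0,"ty": 0,"tz": 0.001,"rx": -0.001,"ry": -0.002,"rz": 0.001,"gripper": 0.013}
    - {"tx": 0,"ty": 0,"tz": 0.001,"rx": -0.001,"ry": -0.002,"rz": 0.001,"gripper": 0.011}
    - {"tx": 0,"ty": 0,"tz": 0.001,"rx": -0.001,"ry": -0.002,"rz": 0.001,"gripper": 0.009}
    - {"tx": 0,"ty": 0,"tz": 0.001,"rx": -0.001,"ry": -0.002,"rz": 0.001,"gripper": 0.007}
  squeeze: 30

```text
time: 16.5
tcp_pos: [0.5892, 0.2552, 0.0813]
eef_rot: [[0.979, -0.205, -0.001], [-0.205, -0.979, 0.0], [-0.001, 0.0, -1.0]]
ft_force: [-0.6, 0.2, -0.7]
gripper_width: 0.111
gripper_force: 29.6
```

Call:
move_arm:
  motion:
    - {"tx": 0,"ty": 0,"tz": 0,"rx": 0,"ry": 0,"rz": 0,"gripper": 0.002}
    - {"tx": 0,"ty": 0,"tz": 0,"rx": 0,"ry": 0,"rz": 0,"gripper": 0.002}
    - {"tx": 0,"ty": 0,"tz": 0,"rx": 0,"ry": 0,"rz": 0,"gripper": 0.0}
  squeeze: 80

```text
time: 16.8
tcp_pos: [0.5893, 0.2552, 0.0813]
eef_rot: [[0.979, -0.205, -0.001], [-0.205, -0.979, 0.0], [-0.001, 0.0, -1.0]]
ft_force: [-0.2, 0.6, 1.5]
gripper_width: 0.104
gripper_force: 78.6
```

```bash
python3 - <<'E'
from h import *
from cell import status
go(.5895,.255,.082,-101.9)
s=status.sense();print(s['wrist_torque'],s['gripper_force'],s['joint_positions'])
r=.1
for a in(0.5,1.5,3,5,7,9,11,13): 
    t=np.radians(a);print(a,round(-r*np.sin(t),4),round(r*(1-np.cos(t)),4),round(-t,3))
print()
for a in(2,4,6,8,10,12,14,16):
    t=np.radians(a);print(a,round(-r*np.sin(t),4),round(r*(1-np.cos(t)),4),round(-t,3))
E
```

```text
16.8 tcp [0.5893 0.2552 0.0813] psi -101.82 tilt [-0.0011  0.0001] w 0.0089 F [-0.2  0.6  1.5] t [ 0.0003  0.0002 -0.0007] r [0.0002 0.0011 0.0014]
[ 0.00967753  0.13450785 -0.06420838] 78.5601818561554 [3.89993440e-01 6.36820294e-01 1.66959793e+00 6.20469577e-04
 8.36132117e-01 2.16666487e+00]
0.5 -0.0009 0.0 -0.009
1.5 -0.0026 0.0 -0.026
3 -0.0052 0.0001 -0.052
5 -0.0087 0.0004 -0.087
7 -0.0122 0.0007 -0.122
9 -0.0156 0.0012 -0.157
11 -0.0191 0.0018 -0.192
13 -0.0225 0.0026 -0.227

2 -0.0035 0.0001 -0.035
4 -0.007 0.0002 -0.07
6 -0.0105 0.0005 -0.105
8 -0.0139 0.001 -0.14
10 -0.0174 0.0015 -0.175
12 -0.0208 0.0022 -0.209
14 -0.0242 0.003 -0.244
16 -0.0276 0.0039 -0.279
```

Call:
move_arm:
  motion:
    - {"tx": -0.0009,"ty": 0,"tz": 0,"rx": 0,"ry": 0,"rz": -0.009,"gripper": 0}
    - {"tx": -0.0026,"ty": 0,"tz": 0,"rx": 0,"ry": 0,"rz": -0.026,"gripper": 0}
    - {"tx": -0.0052,"ty": 0.0001,"tz": 0,"rx": 0,"ry": 0,"rz": -0.052,"gripper": 0}
    - {"tx": -0.0087,"ty": 0.0004,"tz": 0,"rx": 0,"ry": 0,"rz": -0.087,"gripper": 0}
    - {"tx": -0.0122,"ty": 0.0007,"tz": 0,"rx": 0,"ry": 0,"rz": -0.122,"gripper": 0}
    - {"tx": -0.0156,"ty": 0.0012,"tz": 0,"rx": 0,"ry": 0,"rz": -0.157,"gripper": 0}
    - {"tx": -0.0191,"ty": 0.0018,"tz": 0,"rx": 0,"ry": 0,"rz": -0.192,"gripper": 0}
    - {"tx": -0.0225,"ty": 0.0026,"tz": 0,"rx": 0,"ry": 0,"rz": -0.227,"gripper": 0}

```text
time: 17.6
tcp_pos: [0.5667, 0.2575, 0.0814]
eef_rot: [[1.0, 0.024, -0.0], [0.024, -1.0, 0.0], [-0.0, -0.0, -1.0]]
ft_force: [-0.5, 0.6, 1.9]
gripper_width: 0.104
gripper_force: 78.5
```

```bash
python3 - <<'E'
from h import *
from cell import status
th=np.radians(-101.82+13);c=np.array([.5893,.2552])+.1*np.array([np.cos(np.radians(-101.82)),np.sin(np.radians(-101.82))])
print(c);p=c-.1*np.array([np.cos(th),np.sin(th)]);go(*p,.0813,-88.82);print(status.sense()['wrist_torque'])
E
```

```text
[0.56881623 0.15732041]
17.6 tcp [0.5667 0.2575 0.0814] psi -88.64 tilt [-0.0004  0.0003] w 0.0089 F [-0.5  0.6  1.9] t [0.0001 0.0002 0.0001] r [-0.0003  0.0003  0.0031]
[ 0.10441951 -0.02708155  0.04074439]
```

Forces are negligible, so I continue the arc.

Call:
move_arm:
  motion:
    - {"tx": -0.0035,"ty": 0.0001,"tz": 0,"rx": 0,"ry": 0,"rz": -0.035,"gripper": 0}
    - {"tx": -0.007,"ty": 0.0002,"tz": 0,"rx": 0,"ry": 0,"rz": -0.07,"gripper": 0}
    - {"tx": -0.0105,"ty": 0.0005,"tz": 0,"rx": 0,"ry": 0,"rz": -0.105,"gripper": 0}
    - {"tx": -0.0139,"ty": 0.001,"tz": 0,"rx": 0,"ry": 0,"rz": -0.14,"gripper": 0}
    - {"tx": -0.0174,"ty": 0.0015,"tz": 0,"rx": 0,"ry": 0,"rz": -0.175,"gripper": 0}
    - {"tx": -0.0208,"ty": 0.0022,"tz": 0,"rx": 0,"ry": 0,"rz": -0.209,"gripper": 0}
    - {"tx": -0.0242,"ty": 0.003,"tz": 0,"rx": 0,"ry": 0,"rz": -0.244,"gripper": 0}
    - {"tx": -0.0276,"ty": 0.0039,"tz": 0,"rx": 0,"ry": 0,"rz": -0.279,"gripper": 0}

```text
time: 18.4
tcp_pos: [0.5391, 0.2529, 0.0814]
eef_rot: [[0.955, 0.298, -0.001], [0.298, -0.955, 0.0], [-0.001, -0.0, -1.0]]
ft_force: [-0.4, 0.1, 1.6]
gripper_width: 0.105
gripper_force: 78.6
```

Call:
move_arm:
  motion:
    - {"tx": -0.0035,"ty": 0.0001,"tz": 0,"rx": 0,"ry": 0,"rz": -0.035,"gripper": 0}
    - {"tx": -0.007,"ty": 0.0002,"tz": 0,"rx": 0,"ry": 0,"rz": -0.07,"gripper": 0}
    - {"tx": -0.0105,"ty": 0.0005,"tz": 0,"rx": 0,"ry": 0,"rz": -0.105,"gripper": 0}
    - {"tx": -0.0139,"ty": 0.001,"tz": 0,"rx": 0,"ry": 0,"rz": -0.14,"gripper": 0}
    - {"tx": -0.0174,"ty": 0.0015,"tz": 0,"rx": 0,"ry": 0,"rz": -0.175,"gripper": 0}
    - {"tx": -0.0208,"ty": 0.0022,"tz": 0,"rx": 0,"ry": 0,"rz": -0.209,"gripper": 0}
    - {"tx": -0.0242,"ty": 0.003,"tz": 0,"rx": 0,"ry": 0,"rz": -0.244,"gripper": 0}
    - {"tx": -0.0276,"ty": 0.0039,"tz": 0,"rx": 0,"ry": 0,"rz": -0.279,"gripper": 0}

```text
time: 19.2
tcp_pos: [0.5138, 0.2409, 0.0814]
eef_rot: [[0.836, 0.549, -0.001], [0.549, -0.836, 0.0], [-0.001, -0.0, -1.0]]
ft_force: [0.4, 0.3, 0.7]
gripper_width: 0.105
gripper_force: 78.5
```

```bash
cat >>h.py <<'E'
def arc(a,z=.0813):
    t=np.radians(-101.82+a);c=np.array([.5688,.1573]);go(*(c-.1*np.array([np.cos(t),np.sin(t)])),z,-101.82+a)
E
python3 - <<'E'
from h import *
arc(45)
E
```

```text
19.2 tcp [0.5138 0.2409 0.0814] psi -56.67 tilt [-0.0008  0.    ] w 0.009 F [0.4 0.3 0.7] t [0.0003 0.0001 0.0001] r [-0.0005  0.0007  0.0026]
```

Call:
move_arm:
  motion:
    - {"tx": -0.0035,"ty": 0.0001,"tz": 0,"rx": 0,"ry": 0,"rz": -0.035,"gripper": 0}
    - {"tx": -0.007,"ty": 0.0002,"tz": 0,"rx": 0,"ry": 0,"rz": -0.07,"gripper": 0}
    - {"tx": -0.0105,"ty": 0.0005,"tz": 0,"rx": 0,"ry": 0,"rz": -0.105,"gripper": 0}
    - {"tx": -0.0139,"ty": 0.001,"tz": 0,"rx": 0,"ry": 0,"rz": -0.14,"gripper": 0}
    - {"tx": -0.0174,"ty": 0.0015,"tz": 0,"rx": 0,"ry": 0,"rz": -0.175,"gripper": 0}
    - {"tx": -0.0208,"ty": 0.0022,"tz": 0,"rx": 0,"ry": 0,"rz": -0.209,"gripper": 0}
    - {"tx": -0.0242,"ty": 0.003,"tz": 0,"rx": 0,"ry": 0,"rz": -0.244,"gripper": 0}
    - {"tx": -0.0276,"ty": 0.0039,"tz": 0,"rx": 0,"ry": 0,"rz": -0.279,"gripper": 0}

```text
time: 20.0
tcp_pos: [0.4928, 0.2224, 0.0814]
eef_rot: [[0.652, 0.758, -0.001], [0.758, -0.652, -0.0], [-0.001, -0.001, -1.0]]
ft_force: [-0.1, -0.5, 1.1]
gripper_width: 0.099
gripper_force: 78.5
```

Call:
move_arm:
  motion:
    - {"tx": -0.0035,"ty": 0.0001,"tz": 0,"rx": 0,"ry": 0,"rz": -0.035,"gripper": 0}
    - {"tx": -0.007,"ty": 0.0002,"tz": 0,"rx": 0,"ry": 0,"rz": -0.07,"gripper": 0}
    - {"tx": -0.0105,"ty": 0.0005,"tz": 0,"rx": 0,"ry": 0,"rz": -0.105,"gripper": 0}
    - {"tx": -0.0139,"ty": 0.001,"tz": 0,"rx": 0,"ry": 0,"rz": -0.14,"gripper": 0}
    - {"tx": -0.0174,"ty": 0.0015,"tz": 0,"rx": 0,"ry": 0,"rz": -0.175,"gripper": 0}
    - {"tx": -0.0208,"ty": 0.0022,"tz": 0,"rx": 0,"ry": 0,"rz": -0.209,"gripper": 0}
    - {"tx": -0.0242,"ty": 0.003,"tz": 0,"rx": 0,"ry": 0,"rz": -0.244,"gripper": 0}
    - {"tx": -0.0276,"ty": 0.0039,"tz": 0,"rx": 0,"ry": 0,"rz": -0.279,"gripper": 0}

```text
time: 20.8
tcp_pos: [0.4777, 0.199, 0.0814]
eef_rot: [[0.418, 0.908, -0.001], [0.908, -0.418, -0.0], [-0.001, -0.001, -1.0]]
ft_force: [0.0, 0.5, -0.4]
gripper_width: 0.106
gripper_force: 78.5
```

Call:
move_arm:
  motion:
    - {"tx": -0.0035,"ty": 0.0001,"tz": 0,"rx": 0,"ry": 0,"rz": -0.035,"gripper": 0}
    - {"tx": -0.007,"ty": 0.0002,"tz": 0,"rx": 0,"ry": 0,"rz": -0.07,"gripper": 0}
    - {"tx": -0.0105,"ty": 0.0005,"tz": 0,"rx": 0,"ry": 0,"rz": -0.105,"gripper": 0}
    - {"tx": -0.0139,"ty": 0.001,"tz": 0,"rx": 0,"ry": 0,"rz": -0.14,"gripper": 0}
    - {"tx": -0.0165,"ty": 0.0014,"tz": 0,"rx": 0,"ry": 0,"rz": -0.166,"gripper": 0}
    - {"tx": -0.0182,"ty": 0.0017,"tz": 0,"rx": 0,"ry": 0,"rz": -0.183,"gripper": 0}
    - {"tx": -0.0191,"ty": 0.0018,"tz": 0,"rx": 0,"ry": 0,"rz": -0.192,"gripper": 0}
    - {"tx": -0.0191,"ty": 0.0018,"tz": 0,"rx": 0,"ry": 0,"rz": -0.192,"gripper": 0}

```text
time: 21.6
tcp_pos: [0.4714, 0.181, 0.0814]
eef_rot: [[0.239, 0.971, -0.001], [0.971, -0.239, -0.0], [-0.0, -0.001, -1.0]]
ft_force: [-1.1, 0.5, 2.1]
gripper_width: 0.106
gripper_force: 78.6
```

```bash
python3 - <<'E'
from h import *
from cell import get_image,status
import cv2
arc(88,.23);print(status.sense()['wrist_torque'])
i=get_image('top');cv2.imwrite('pics/top7.png',cv2.resize(i['color'][140:260,180:410,::-1],None,fx=3.4,fy=3.4,interpolation=cv2.INTER_CUBIC))
E
```

```text
21.6 tcp [0.4714 0.181  0.0814] psi -13.85 tilt [-0.0012 -0.0001] w 0.0091 F [-1.1  0.5  2.1] t [ 2.000e-04  1.000e-04 -1.486e-01] r [-0.0011  0.0004 -0.0005]
[-0.0964332   0.09998812 -0.06336787]
```

View pics/top7.png

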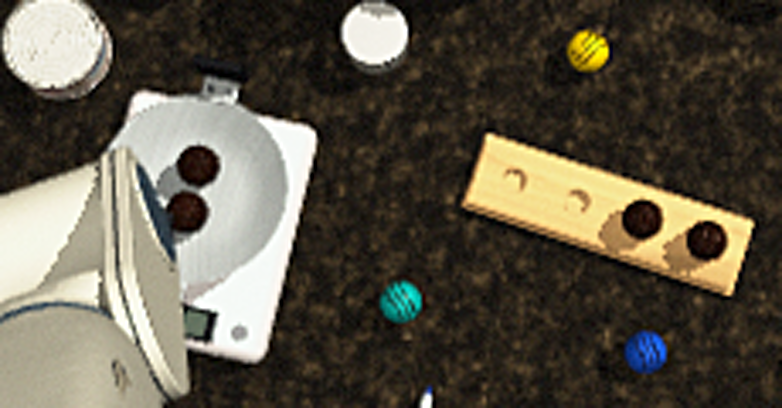

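The dish is turned 88°, with the balls at (199,165) and (187,212) still in its middle. The other two remain seated in the tray. I lift slowly.

Call:
move_arm:
  motion:
    - {"tx": 0,"ty": 0,"tz": -0.0005,"rx": 0,"ry": 0,"rz": 0,"gripper": 0}
    - {"tx": 0,"ty": 0,"tz": -0.001,"rx": 0,"ry": 0,"rz": 0,"gripper": 0}
    - {"tx": 0,"ty": 0,"tz": -0.002,"rx": 0,"ry": 0,"rz": 0,"gripper": 0}
    - {"tx": 0,"ty": 0,"tz": -0.003,"rx": 0,"ry": 0,"rz": 0,"gripper": 0}
    - {"tx": 0,"ty": 0,"tz": -0.004,"rx": 0,"ry": 0,"rz": 0,"gripper": 0}
    - {"tx": 0,"ty": 0,"tz": -0.005,"rx": 0,"ry": 0,"rz": 0,"gripper": 0}
    - {"tx": 0,"ty": 0,"tz": -0.006,"rx": 0,"ry": 0,"rz": 0,"gripper": 0}
    - {"tx": 0,"ty": 0,"tz": -0.007,"rx": 0,"ry": 0,"rz": 0,"gripper": 0}

```text
time: 22.45
tcp_pos: [0.4715, 0.181, 0.0884]
eef_rot: [[0.24, 0.971, -0.001], [0.971, -0.24, 0.0], [-0.0, -0.001, -1.0]]
ft_force: [0.4, 0.8, -1.9]
gripper_width: 0.106
gripper_force: 78.1
```

```bash
python3 - <<'E'
from h import *
from cell import status
arc(88,.23);s=status.sense();print(s['wrist_torque'],s['gripper_force'])
E
```

```text
22.45 tcp [0.4715 0.181  0.0884] psi -13.87 tilt [-0.001  0.   ] w 0.009 F [ 0.4  0.8 -1.9] t [ 0.0002 -0.     -0.1416] r [-0.001   0.0002 -0.0008]
[ 0.0488156   0.09687919 -0.04680945] 78.14176082611084
```

The dish comes free, reading only its own weight (about 1.9 N). I continue up.

Call:
move_arm:
  motion:
    - {"tx": 0,"ty": 0,"tz": -0.002,"rx": 0,"ry": 0,"rz": 0,"gripper": 0}
    - {"tx": 0,"ty": 0,"tz": -0.005,"rx": 0,"ry": 0,"rz": 0,"gripper": 0}
    - {"tx": 0,"ty": 0,"tz": -0.009,"rx": 0,"ry": 0,"rz": 0,"gripper": 0}
    - {"tx": 0,"ty": 0,"tz": -0.014,"rx": 0,"ry": 0,"rz": 0,"gripper": 0}
    - {"tx": 0,"ty": 0,"tz": -0.019,"rx": 0,"ry": 0,"rz": 0,"gripper": 0}
    - {"tx": 0,"ty": 0,"tz": -0.024,"rx": 0,"ry": 0,"rz": 0,"gripper": 0}
    - {"tx": 0,"ty": 0,"tz": -0.029,"rx": 0,"ry": 0,"rz": 0,"gripper": 0}
    - {"tx": 0,"ty": 0,"tz": -0.034,"rx": 0,"ry": 0,"rz": 0,"gripper": 0}

```text
time: 23.25
tcp_pos: [0.4716, 0.181, 0.1229]
eef_rot: [[0.24, 0.971, -0.001], [0.971, -0.24, 0.0], [-0.0, -0.001, -1.0]]
ft_force: [-0.7, -0.1, -2.5]
gripper_width: 0.101
gripper_force: 78.1
```

Call:
move_arm:
  motion:
    - {"tx": 0,"ty": 0,"tz": -0.005,"rx": 0,"ry": 0,"rz": 0,"gripper": 0}
    - {"tx": 0,"ty": 0,"tz": -0.01,"rx": 0,"ry": 0,"rz": 0,"gripper": 0}
    - {"tx": 0,"ty": 0,"tz": -0.015,"rx": 0,"ry": 0,"rz": 0,"gripper": 0}
    - {"tx": 0,"ty": 0,"tz": -0.02,"rx": 0,"ry": 0,"rz": 0,"gripper": 0}
    - {"tx": 0,"ty": 0,"tz": -0.025,"rx": 0,"ry": 0,"rz": 0,"gripper": 0}
    - {"tx": 0,"ty": 0,"tz": -0.03,"rx": 0,"ry": 0,"rz": 0,"gripper": 0}
    - {"tx": 0,"ty": 0,"tz": -0.035,"rx": 0,"ry": 0,"rz": 0,"gripper": 0}
    - {"tx": 0,"ty": 0,"tz": -0.04,"rx": 0,"ry": 0,"rz": 0,"gripper": 0}

```text
time: 24.05
tcp_pos: [0.4716, 0.181, 0.1628]
eef_rot: [[0.24, 0.971, -0.001], [0.971, -0.24, -0.0], [-0.0, -0.001, -1.0]]
ft_force: [-0.6, -0.2, -1.7]
gripper_width: 0.101
gripper_force: 78.1
```

```bash
python3 - <<'E'
from h import *
arc(88,.23)
E
```

```text
24.05 tcp [0.4716 0.181  0.1628] psi -13.87 tilt [-0.001 -0.   ] w 0.0086 F [-0.6 -0.2 -1.7] t [ 0.0002 -0.     -0.0672] r [-0.001   0.0003 -0.0008]
```

Call:
move_arm:
  motion:
    - {"tx": 0,"ty": 0,"tz": -0.005,"rx": 0,"ry": 0,"rz": 0,"gripper": 0}
    - {"tx": 0,"ty": 0,"tz": -0.01,"rx": 0,"ry": 0,"rz": 0,"gripper": 0}
    - {"tx": 0,"ty": 0,"tz": -0.015,"rx": 0,"ry": 0,"rz": 0,"gripper": 0}
    - {"tx": 0,"ty": 0,"tz": -0.02,"rx": 0,"ry": 0,"rz": 0,"gripper": 0}
    - {"tx": 0,"ty": 0,"tz": -0.025,"rx": 0,"ry": 0,"rz": 0,"gripper": 0}
    - {"tx": 0,"ty": 0,"tz": -0.03,"rx": 0,"ry": 0,"rz": 0,"gripper": 0}
    - {"tx": 0,"ty": 0,"tz": -0.035,"rx": 0,"ry": 0,"rz": 0,"gripper": 0}
    - {"tx": 0,"ty": 0,"tz": -0.04,"rx": 0,"ry": 0,"rz": 0,"gripper": 0}

```text
time: 24.85
tcp_pos: [0.4716, 0.181, 0.2028]
eef_rot: [[0.24, 0.971, -0.001], [0.971, -0.24, -0.0], [-0.0, -0.001, -1.0]]
ft_force: [0.5, 0.0, -1.5]
gripper_width: 0.101
gripper_force: 78.1
```

Call:
move_arm:
  motion:
    - {"tx": 0,"ty": 0,"tz": -0.005,"rx": 0,"ry": 0,"rz": 0,"gripper": 0}
    - {"tx": 0,"ty": 0,"tz": -0.01,"rx": 0,"ry": 0,"rz": 0,"gripper": 0}
    - {"tx": 0,"ty": 0,"tz": -0.015,"rx": 0,"ry": 0,"rz": 0,"gripper": 0}
    - {"tx": 0,"ty": 0,"tz": -0.02,"rx": 0,"ry": 0,"rz": 0,"gripper": 0}
    - {"tx": 0,"ty": 0,"tz": -0.024,"rx": 0,"ry": 0,"rz": 0,"gripper": 0}
    - {"tx": 0,"ty": 0,"tz": -0.027,"rx": 0,"ry": 0,"rz": 0,"gripper": 0}
    - {"tx": 0,"ty": 0,"tz": -0.028,"rx": 0,"ry": 0,"rz": 0,"gripper": 0}
    - {"tx": 0,"ty": 0,"tz": -0.028,"rx": 0,"ry": 0,"rz": 0,"gripper": 0}

```text
time: 25.65
tcp_pos: [0.4717, 0.181, 0.2304]
eef_rot: [[0.24, 0.971, -0.001], [0.971, -0.24, 0.0], [-0.0, -0.001, -1.0]]
ft_force: [0.6, 0.3, -1.1]
gripper_width: 0.101
gripper_force: 78.2
```

Call:
move_arm:
  motion:
    - {"tx": 0,"ty": 0,"tz": 0,"rx": 0,"ry": 0,"rz": 0,"gripper": 0}
    - {"tx": 0,"ty": 0,"tz": 0,"rx": 0,"ry": 0,"rz": 0,"gripper": 0}
    - {"tx": 0,"ty": 0,"tz": 0,"rx": 0,"ry": 0,"rz": 0,"gripper": 0}
    - {"tx": 0,"ty": 0,"tz": 0,"rx": 0,"ry": 0,"rz": 0,"gripper": 0}
    - {"tx": 0,"ty": 0,"tz": 0,"rx": 0,"ry": 0,"rz": 0,"gripper": 0}

```text
time: 26.15
tcp_pos: [0.4717, 0.181, 0.2303]
eef_rot: [[0.24, 0.971, -0.001], [0.971, -0.24, -0.0], [-0.0, -0.001, -1.0]]
ft_force: [0.2, 0.0, -2.5]
gripper_width: 0.099
gripper_force: 78.2
```

```bash
python3 - <<'E'
from h import *
from cell import get_image
import cv2
arc(88,.23)
i=get_image('side')['color'][130:340,200:420,::-1];cv2.imwrite('pics/end.png',cv2.resize(i,None,fx=2.7,fy=2.7,interpolation=cv2.INTER_CUBIC))
E
```

```text
26.15 tcp [0.4717 0.181  0.2303] psi -13.87 tilt [-0.0011 -0.    ] w 0.0084 F [ 0.2  0.  -2.5] t [ 0.0002 -0.      0.0003] r [-0.0011  0.0003 -0.0008]
```

View pics/end.png

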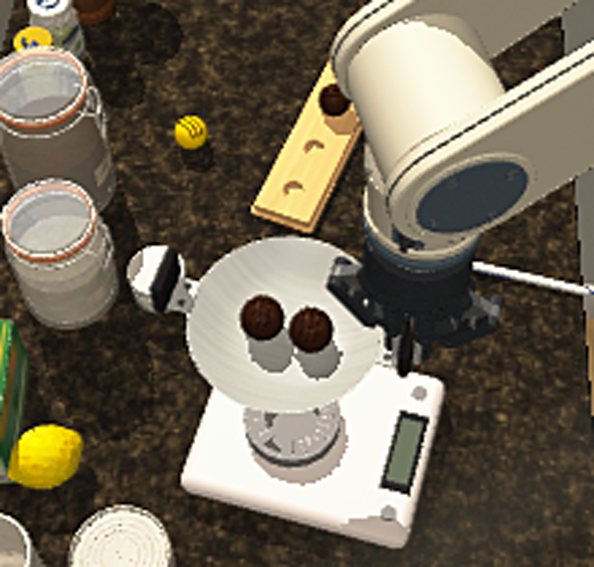

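The dish is held level above the free seat (290,440), with both balls in its middle at (262,317) and (312,329). I hand it in.

```bash
python3 -c "
from cell import workorder
print(workorder.close_job())"
```

```text
the job is handed in; nothing more can be done
None
```

I put balls 3 and 4 in the locked dish, turned it 88° anticlockwise by handle a, and lifted it 15 cm; it was held level and still with both balls in the middle when I handed the job in at about 26 s (no verdict was returned).

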